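# Find the tripped dryer switch by feel, switch it on and tag it

## Task

One of the three unlit dryer switches on the grey console has tripped, and they look the same on or off: feel them by gently pushing each one's near paddle away from the robot (a switch that is on will not give), and push the tripped one fully over to on. Then slide the red tag along its track until it stands centred in front of the switch that had tripped, and let go. Keep the other two on and leave the wet painted fish where it is.

Things in the scene. Friction and masses are not known exactly. Their poses are not given: they have to be found in the camera images.
- console: Grey console, box 150 (x) x 460 (y) x 80 mm high, fixed; stands elsewhere, yawed, each time. Origin: under the box's centre, on the table; x away from the robot, y left along the row of three switches, z up. A 50 mm high ledge lies behind (x 75 to 145 mm); a steel track plate, 12 mm high, in front (x -160 to -75, y -280 to 280 mm) carries the red tag.
- place_right (a point): Right switch (yellow plate, console y -130 mm): centre of its axle, which runs along y, 68 mm above the table; axes as the console's. On it turns a rotor of six equal orange paddles, 60 deg apart, 50 mm wide, 8 mm thick, tips 70 mm from the axle. On or off, two stand up out of the box as a V: one leans 30 deg towards the robot (tip 35 mm nearer than the axle, 61 mm above it), one 30 deg away. White cheeks beside: 24 mm above.
- place_middle (a point): Axle centre of the middle switch (green plate, console y 0), like the right one. If off, 2 to 5 N on the near paddle along console +x turns it 60 deg over the top into the far position = on; a new paddle rises in the near place, so it looks as before. If on, the near paddle is at a firm stop and does not give. No spring: it stays where left.
- place_left (a point): Axle centre of the left switch (blue plate, console y +130 mm), like the others. Pulling a paddle towards the robot would turn a switch off. A vertical pusher whose tip is 45 mm above the axle has its front face about 21 mm beyond the axle when the throw is complete; the V is then about 43 mm wide around it at that height, so it can be lifted straight out.
- tag_mid (a point): Centre of the top of the red tag, 110 mm above the table; axes as the console's. Upright block 30 (x) x 60 (y) x 90 mm on a guide at console x -120 mm; slides along y only (y -220 to 190 mm), about 2 N friction, stays where left. Starts towards the right end (y -220 to -170 mm): push its right side face to move it left. In front of a switch = at the same console y.
- wet_fish: Freshly painted red and green carp, 135 mm long, 55 mm high, lying along the row on the wooden ledge behind the switches; origin under the middle of its foot, on the ledge (50 mm above the table). Leave it alone.

How it is judged:
On the way, in this order (a step that is already met when the one before it is completed fails the run):
1. the tripped switch is pushed over to on (at least 50 of its 60 degrees) (value of joint rotor0 above 0.87 rad), for 0.2 s.
2. the red tag stands in front of the switch that had tripped, within 25 mm along the row (y of tag_mid in the frame of unit0 between -0.025 and 0.025 m), for 0.2 s.
At the end, for the whole second after the job is handed in: All three switches are on (each at least 50 degrees of its 60 degree throw), the centre of the red tag is within 25 mm, along the row, of the centre of the switch that had tripped, and the wet fish lies still, within 15 mm of where it started (all of step 2 and value of joint each of rotor0, rotor1, rotor2 above 0.87 rad and linear speed of wet_fish below 0.02 m/s and distance of wet_fish from where it was at the start of the episode below 0.015 m); the robot touches nothing.
It fails at once if a switch that was on is turned back towards off (by more than 25 degrees) (value of joint any of rotor1, rotor2 below 0.61 rad).
It fails at once if the wet fish is moved by more than 15 mm (distance of wet_fish from where it was at the start of the episode above 0.015 m).
It fails at once if the switches or the console are pushed with more than 40 N (contact force between the fingers and console above 40 N or contact force between the fingers and unit0 above 40 N or contact force between the fingers and unit1 above 40 N or contact force between the fingers and unit2 above 40 N).
It also fails if it takes over 61 s, if anything falls off the work surface, if the arm or the gripper's body presses on something with over 40 N, if the wrist force passes 120 N, or if a joint passes its speed limit or range.

## Robot

A 7-joint arm with a two-finger parallel gripper is mounted at the origin on the work surface. World frame = base frame: x ahead of the robot, y to its left, z up, the work surface at z = 0. Lengths are in m, angles in rad, forces in N, time in s.
With the tool pointing down it reaches from about 0.425 to 0.875 m from the base axis. Payload 8.4 kg.
Tool frame: the origin (TCP) lies at the very end of the fingers, on their centre line; the grasp point (between the pads) lies 19 mm behind it; z points along the fingers, x is the direction in which the jaws open and shut, and the axes are right-handed (so a half turn about z gives the same grasp; the last joint's range is limited). The gripper opens to 85 mm and grips with 20 to 120 N. Pads are 22 mm wide; open, the fingers measure 114 mm over their backs; the gripper's body (76 mm by 85 mm) begins 54 mm behind the grasp point. The pads swing forward as they close: fully open they stand 13 mm farther back than shut.
Start: joints at [-1.275, 0.333, 0.04, 1.465, -0.013, 1.343, -0.059], TCP at [0.25, 0.6, 0.231] pointing down, gripper open.
Joint ranges: [-2.58, 2.58], [-0.38, 2.09], [-1.3, 1.39], [0.25, 2.4], [-1.5, 4.64], [0.08, 2.09], [-2.65, 2.65]. Speed limits (rad/s): [2.22, 2.22, 2.79, 2.79, 3.14, 3.14, 3.14].

## Interface

Orientations are given as a unit quaternion [x, y, z, w].
In Python, from plant import monitor, cams, bot gives the robot as it stands. The module is installed in compiled form; this text tells all that it offers.
- The arm moves only by the tool servo_tool, never from a script. Its argument "steps" is one flat list of numbers, 7 for each row, row after row: the opening, from -1 (shut) to 1 (fully open), then the shift along the tool's x, y, z in m, then the turn, a rotation vector about the tool's x, y, z in rad. A call has 1 to 8 rows; each row is the pose to reach, as a shift and turn from the pose commanded when the call began, along the tool's axes at that moment; what a row does not reach only later rows make up. A row lasts 1/10 s, in which the tool goes at most 50 mm and 8.59 degrees, less where a joint would pass 70% of its speed; a pose out of reach is approached as far as the arm can. A call with a gripper value outside its range is refused whole. The fingers move at their own pace and stop on an object; the grip force is fixed at half the most. Time passes only in rows, so rows that repeat a pose let the fingers close. It gives the time, the measured TCP pose, the force and the opening at its end, in the units of the state.
- monitor.observe(): the state, without advancing time (a new reading comes with each control period).
- cams.grab_frame(name): name is "scene" or "top" or "wrist"; returns (picture, depth): 400x640x3 uint8, blue, green, red; 400x640 float32, m along the optical axis (not along the pixel's ray), 0 where there is no reading.
- cams.camera_params(name): a dict with "K" (3x3 intrinsics, pixels), "position" and "orientation" of the camera in the world. Camera axes: x right, y up, looking along -z (the intrinsics and any distortion apply to the point x, -y, -z); pixel columns grow to the right and rows downward; lengths in m; the calibration is good to about 2 mm. A picture is of the moment at which its call begins: read the wrist's pose just before it. camera_params takes no time and is no camera call; for the wrist camera it gives the pose at the moment of the call.
- bot.job_done(): hands the job in, once; it reports no verdict.
The state is a dict: "clock": time; "q": joint angles; "dq": joint speeds; "joint_efforts": joint torques, N m; "position": TCP position; "orientation": TCP orientation; "ft_force": force on the tool from outside, world axes, zero at the start; "torque": the same for the moment, N m; "finger_gap": finger opening in m.
Only numpy, scipy, OpenCV 4.12 (cv2) and the standard library are available. Lean on these libraries where they do the work, as an engineer would, in place of code of your own. Each camera call takes 0.05 s, during which the arm holds its last target. There are 200 camera calls.

## Working session

There is one attempt and no reset: what is moved stays moved. The work goes in short steps, Python scripts to look and compute and a tool call to move; the robot and the scene stay as the last step left them, time stands still between calls to the robot, and variables do not carry over. Pictures are saved under pics/ and viewed, about 8 in all and at most 12, crops included, and the job is handed in when it is done.

Besides the shell and the picture viewer there is one more tool, called after "Call:" by a JSON object that holds its "fn" and its "kwargs". servo_tool: Moves the arm, as the interface text tells. Its arguments: {"type":"object","properties":{"steps":{"type":"array"}},"required":["steps"]}

```bash
mkdir -p pics
cat > h.py <<'E'
import numpy as np, cv2
from scipy.spatial.transform import Rotation as R
from plant import monitor, cams, bot
def grab(name):
    p=cams.camera_params(name); im,d=cams.grab_frame(name); return im,d,p
def cloud(d,p):
    K=np.array(p['K']); v,u=np.mgrid[:d.shape[0],:d.shape[1]]
    P=np.stack([(u-K[0,2])/K[0,0]*d,-(v-K[1,2])/K[1,1]*d,-d],-1)
    return P@R.from_quat(p['orientation']).as_matrix().T+np.array(p['position'])
E
python3 - <<'E'
from h import *
s=monitor.observe(); print({k:np.round(v,3) for k,v in s.items()})
for n in('scene','top'):
    im,d,p=grab(n); cv2.imwrite(f'pics/{n}0.png',im); np.savez(f'{n}0.npz',im=im,d=d,P=cloud(d,p)); print(n,p)
E
```

```text
{'clock': np.float64(0.0), 'q': array([-1.275,  0.334,  0.04 ,  1.466, -0.013,  1.343, -0.058]), 'dq': array([-0.   ,  0.   , -0.001,  0.001,  0.   ,  0.001, -0.001]), 'joint_efforts': array([-0.0000e+00, -6.5855e+01,  1.3650e+00, -4.0557e+01,  1.7000e-02,
        1.3000e-02,  0.0000e+00]), 'position': array([0.25, 0.6 , 0.23]), 'orientation': array([ 0.832,  0.555, -0.001,  0.   ]), 'ft_force': array([-0.65 ,  0.041,  0.073]), 'torque': array([-0.079,  0.034, -0.005]), 'finger_gap': np.float64(0.086)}
scene {'K': array([[507.50566646,   0.        , 319.84304437],
       [  0.        , 507.50566646, 191.00485773],
       [  0.        ,   0.        ,   1.        ]]), 'position': array([0.97744845, 0.37226162, 1.05702468]), 'orientation': array([0.09748219, 0.24848404, 0.89167181, 0.36561495])}
top {'K': array([[440.32179207,   0.        , 321.4878721 ],
       [  0.        , 440.32179207, 194.66722089],
       [  0.        ,   0.        ,   1.        ]]), 'position': array([ 0.4571734 , -0.01402372,  1.01308259]), 'orientation': array([-0.03725451,  0.05967607,  0.71359137, -0.69702096])}
```

View pics/top0.png

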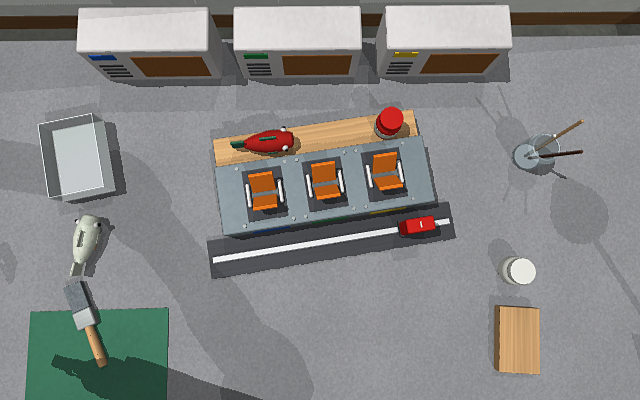

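View pics/scene0.png

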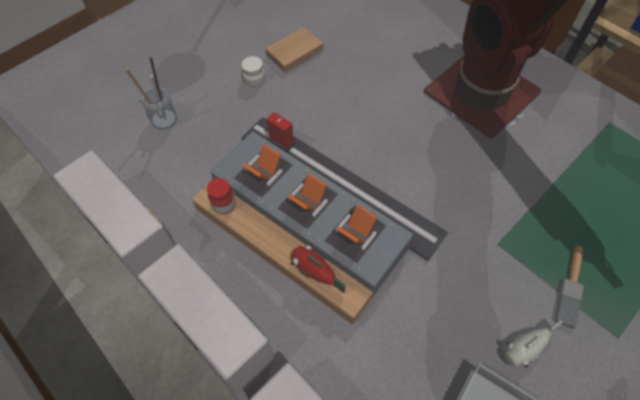

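The top view shows the paddles at about (263,190) for left, (325,180) for middle and (386,172) for right. The tag is at about (418,226), the fish at (268,141) and a red jar at (389,122). Next I'll fit the console pose.

Run:
```python
from h import *
for n in('top','scene'):
    f=np.load(n+'0.npz'); im,d,P=f['im'],f['d'],f['P']; hsv=cv2.cvtColor(im,cv2.COLOR_BGR2HSV)
    ok=(d>0)&(P[...,0]>.25)&(P[...,0]<.8)&(abs(P[...,1])<.4)
    def comp(m,k=1):
        m=cv2.morphologyEx(m.astype(np.uint8),cv2.MORPH_OPEN,np.ones((2,2)))
        c,l,s,_=cv2.connectedComponentsWithStats(m); o=np.argsort(-s[1:,4])[:k]+1
        return [l==i for i in o]
    top=comp(ok&(abs(P[...,2]-.08)<.006)&(hsv[...,1]<90))[0]
    r=cv2.minAreaRect(P[top][:,:2].astype(np.float32)); print(n,'top',r,np.median(P[top][:,2]))
    led=comp(ok&(abs(P[...,2]-.05)<.006)&(hsv[...,1]>60))[0]
    print('ledge',cv2.minAreaRect(P[led][:,:2].astype(np.float32)))
    tr=comp(ok&(abs(P[...,2]-.012)<.006)&(hsv[...,2]<85))[0]; print('track',cv2.minAreaRect(P[tr][:,:2].astype(np.float32)))
    org=ok&(hsv[...,0]>5)&(hsv[...,0]<16)&(hsv[...,1]>180)&(P[...,2]>.085)&(P[...,2]<.14)
    for m in comp(org,6): print('org',m.sum(),np.round([P[m].mean(0),P[m].min(0),P[m].max(0)],3).tolist())
    red=ok&((hsv[...,0]<5)|(hsv[...,0]>172))&(hsv[...,1]>150)
    for m in comp(red,4): 
        q=P[m]; t=q[q[:,2]>q[:,2].max()-.012]; print('red',m.sum(),np.round([t.mean(0),q.min(0),q.max(0)],3).tolist())
```

```text
top top ((0.5796133875846863, -0.06540927290916443), (0.22327926754951477, 0.5020554065704346), 10.01370906829834) 0.07992787050683958
ledge ((0.6026699542999268, -0.013983339071273804), (0.2880748212337494, 0.3771519958972931), 8.137312889099121)
track ((0.4928291141986847, -0.0786343514919281), (0.08567530661821365, 0.5539572238922119), 7.8862104415893555)
org 436 [[0.61, 0.077, 0.112], [0.457, -0.014, 0.079], [0.63, 0.102, 1.013]]
org 432 [[0.629, -0.051, 0.109], [0.457, -0.078, 0.079], [0.656, -0.014, 1.013]]
org 429 [[0.646, -0.18, 0.107], [0.629, -0.212, 0.079], [0.674, -0.154, 0.132]]
org 308 [[0.566, 0.071, 0.112], [0.551, 0.047, 0.076], [0.585, 0.098, 0.131]]
org 302 [[0.601, -0.184, 0.118], [0.457, -0.222, 0.078], [0.621, -0.014, 1.013]]
org 295 [[0.585, -0.057, 0.113], [0.571, -0.087, 0.077], [0.602, -0.031, 0.134]]
red 775 [[0.708, 0.058, 0.102], [0.681, 0.012, 0.045], [0.724, 0.118, 0.111]]
red 587 [[0.457, -0.014, 1.013], [0.457, -0.237, 0.046], [0.773, -0.014, 1.013]]
red 495 [[0.457, -0.014, 1.013], [0.457, -0.306, 0.01], [0.536, -0.014, 1.013]]
scene top ((0.6564494371414185, 0.09329333901405334), (0.7607236504554749, 0.3804658055305481), 67.56399536132812) 0.07919725388750287
ledge ((0.7549635171890259, 0.0887344479560852), (0.6735935807228088, 0.2565555274486542), 72.72921752929688)
track ((0.5993413329124451, 0.17010542750358582), (0.7902326583862305, 0.33295783400535583), 50.979042053222656)
red 512 [[0.977, 0.372, 1.057], [0.689, 0.022, 0.079], [0.977, 0.372, 1.057]]
red 316 [[0.977, 0.372, 1.057], [0.719, -0.212, 0.114], [0.977, 0.372, 1.057]]
red 157 [[0.977, 0.372, 1.057], [0.504, -0.27, 0.098], [0.977, 0.372, 1.057]]
red 45 [[0.748, -0.171, 0.096], [0.729, -0.179, 0.089], [0.762, -0.166, 0.101]]
```

Run:
```python
from h import *
f=np.load('top0.npz'); im,d,P=f['im'],f['d'],f['P']; hsv=cv2.cvtColor(im,cv2.COLOR_BGR2HSV)
ok=(d>0)&(P[...,0]>.25)&(P[...,0]<.8)&(abs(P[...,1])<.4)
def big(m,k=3):
    m=m.astype(np.uint8); o=cv2.morphologyEx(m,cv2.MORPH_OPEN,np.ones((k,k)))&m
    c,l,s,_=cv2.connectedComponentsWithStats(o); return l==1+np.argmax(s[1:,4])
lv={'top':(big(ok&(abs(P[...,2]-.08)<.004)&(hsv[...,1]<100)),.08),'track':(big(ok&(abs(P[...,2]-.012)<.003)&(P[...,0]<.58)&(hsv[...,2]<90),2),.012),'wood':(big(ok&(abs(P[...,2]-.05)<.005)&(hsv[...,1]>60)&(P[...,0]>.6)&(hsv[...,0]>8)&(hsv[...,0]<25)),.05)}
for n,(m,z) in lv.items():
    q=P[m][:,:2]
    best=min((np.prod(np.ptp(q@np.array([[c:=np.cos(a),-(s:=np.sin(a))],[s,c]]),axis=0)),a) for a in np.radians(np.arange(3,15,.1)))[1]
    print(n,m.sum(),'best yaw',np.degrees(best),'z',P[m][:,2].mean())
    for y in (7.5,8.,8.5,9):
        a=np.radians(y);c,s=np.cos(a),np.sin(a); w=q@np.array([[c,-s],[s,c]]); print(y,np.round(np.percentile(w,[.3,99.7],axis=0),4).tolist(),np.ptp(w,axis=0))
red=ok&((hsv[...,0]<5)|(hsv[...,0]>172))&(hsv[...,1]>150)&(abs(P[...,2]-.11)<.006)&(P[...,0]<.6)&(P[...,1]<-.15)
print('tag',red.sum(),P[red].mean(0),cv2.minAreaRect(P[red][:,:2].astype(np.float32)))
org=ok&(hsv[...,0]>5)&(hsv[...,0]<16)&(hsv[...,1]>180)&(P[...,2]>.122)&(P[...,2]<.14)
c,l,s,ce=cv2.connectedComponentsWithStats(org.astype(np.uint8))
for i in range(1,c):
    if s[i,4]>30: print('tip',s[i,4],P[l==i].mean(0))
```

```text
top 10510 best yaw 8.000000000000004 z 0.0799229548135064
7.5 [[0.5231, -0.3594], [0.6726, 0.096]] [0.15290225 0.46005471]
8.0 [[0.5226, -0.3647], [0.6708, 0.0909]] [0.14986477 0.45915856]
8.5 [[0.5207, -0.37], [0.6701, 0.0858]] [0.15241012 0.45964764]
9 [[0.5183, -0.3752], [0.6699, 0.0806]] [0.15565138 0.46052753]
track 4814 best yaw 8.000000000000004 z 0.011791151148639193
7.5 [[0.4373, -0.4111], [0.5213, 0.1427]] [0.08672073 0.55735151]
8.0 [[0.437, -0.4153], [0.519, 0.1387]] [0.0826789 0.5573243]
8.5 [[0.4346, -0.4196], [0.5186, 0.1347]] [0.08651197 0.55791336]
9 [[0.4315, -0.4236], [0.5192, 0.1307]] [0.09055565 0.55845993]
wood 3327 best yaw 8.000000000000004 z 0.049546369256909396
7.5 [[0.6781, -0.2713], [0.7423, 0.0976]] [0.0662848 0.3729922]
8.0 [[0.6781, -0.2775], [0.7406, 0.0912]] [0.0639324  0.37324566]
8.5 [[0.6766, -0.2838], [0.7405, 0.0851]] [0.06570505 0.37347069]
9 [[0.6745, -0.2898], [0.7406, 0.0788]] [0.06847876 0.37366728]
tag 394 [ 0.51587309 -0.2463263   0.10940174] ((0.5161160826683044, -0.24721045792102814), (0.029597962275147438, 0.060040973126888275), 7.923027515411377)
tip 131 [ 0.65777391 -0.17559422  0.12751226]
tip 129 [ 0.64133091 -0.04736237  0.12687947]
tip 134 [0.62203198 0.08017582 0.12795747]
tip 121 [ 0.59478175 -0.18504107  0.1268722 ]
tip 119 [ 0.57791527 -0.057053    0.12801877]
tip 126 [0.5588031  0.07108995 0.12693531]
```

Call:
{"fn": "servo_tool", "kwargs": {"steps": [-1,-0.033,0.038,0,0,0,-0.08,-1,-0.065,0.075,0,0,0,-0.16,-1,-0.098,0.113,0,0,0,-0.24,-1,-0.13,0.15,0,0,0,-0.32,-1,-0.163,0.188,0,0,0,-0.4,-1,-0.195,0.226,0,0,0,-0.48,-1,-0.228,0.263,0,0,0,-0.534,-1,-0.26,0.3,0,0,0,-0.534]}}

```text
clock: 0.9
position: [0.4273, 0.2424, 0.2312]
orientation: [0.656, 0.755, -0.0, -0.0]
ft_force: [1.6, 0.7, -0.2]
finger_gap: 0.0001
```

```bash
cat >> h.py <<'E'
A=np.radians(8.0); C=np.array([.5966,-.1368])
def cons(p): # world xyz -> console frame
    c,s=np.cos(A),np.sin(A); return np.array([c*p[0]+s*p[1]-C[0],-s*p[0]+c*p[1]-C[1],p[2]])
def st():
    s=monitor.observe(); r=R.from_quat(s['orientation']).as_matrix(); c,n=np.cos(A),np.sin(A); f=s['ft_force']
    print('t',round(float(s['clock']),2),'cons',np.round(cons(s['position'])*1e3,1),'toolx hdg',np.degrees(np.arctan2(r[1,0],r[0,0])).round(2),'tz',r[:,2].round(3),'Fcons',np.round([c*f[0]+n*f[1],-n*f[0]+c*f[1],f[2]],2),'gap',round(float(s['finger_gap']),3))
E
python3 -c "from h import *;st()"
```

```text
t 0.9 cons [-139.7  317.4  231.2] toolx hdg 98.08 tz [-0.  0. -1.] Fcons [ 1.69  0.43 -0.16] gap 0.0
```

Call:
{"fn": "servo_tool", "kwargs": {"steps": [-1,-0.047,0.016,0,0,0,0,-1,-0.094,0.032,0.02,0,0,0,-1,-0.14,0.048,0.05,0,0,0,-1,-0.187,0.065,0.085,0,0,0,-1,-0.187,0.065,0.118,0,0,0,-1,-0.187,0.065,0.118,0,0,0,-1,-0.187,0.065,0.118,0,0,0]}}

```text
clock: 1.6
position: [0.5166, 0.0682, 0.1128]
orientation: [0.657, 0.754, -0.001, -0.001]
ft_force: [-0.0, 0.0, 0.6]
finger_gap: 0.0002
```

```bash
python3 -c "from h import *;st()"
```

```text
t 1.6 cons [-75.6 132.4 112.8] toolx hdg 97.92 tz [-0.002 -0.001 -1.   ] Fcons [-0.03  0.05  0.62] gap 0.0
```

Call:
{"fn": "servo_tool", "kwargs": {"steps": [-1,0,0.012,0,0,0,0,-1,0,0.022,0,0,0,0,-1,0,0.025,0,0,0,0,-1,0,0.027,0,0,0,0,-1,0,0.028,0,0,0,0,-1,0,0.029,0,0,0,0,-1,0,0.029,0,0,0,0]}}

```text
clock: 2.3
position: [0.5424, 0.0731, 0.1135]
orientation: [0.656, 0.755, -0.003, -0.003]
ft_force: [-21.3, -1.8, 14.3]
finger_gap: 0.0001
```

```bash
python3 -c "from h import *;st()"
```

```text
t 2.3 cons [-49.3 133.7 113.5] toolx hdg 98.05 tz [-0.008  0.    -1.   ] Fcons [-21.37   1.2   14.28] gap 0.0
```

Left is firm: 21 N and stopped at the expected contact position, so it is on. Next is the middle switch.

Call:
{"fn": "servo_tool", "kwargs": {"steps": [-1,0,-0.03,0,0,0,0,-1,-0.045,-0.03,0,0,0,0,-1,-0.09,-0.03,0,0,0,0,-1,-0.132,-0.03,0,0,0,0,-1,-0.132,-0.03,0,0,0,0,-1,-0.132,-0.015,0,0,0,0,-1,-0.132,-0.007,0,0,0,0]}}

```text
clock: 3.0
position: [0.5592, -0.0583, 0.1142]
orientation: [0.656, 0.755, 0.001, 0.001]
ft_force: [0.4, 0.8, 0.5]
finger_gap: -0.0001
```

Call:
{"fn": "servo_tool", "kwargs": {"steps": [-1,0,0.002,0,0,0,0,-1,0,0.004,0,0,0,0,-1,0,0.006,0,0,0,0,-1,0,0.006,0,0,0,0]}}

```text
clock: 3.4
position: [0.5631, -0.0582, 0.1133]
orientation: [0.656, 0.755, -0.0, -0.0]
ft_force: [-0.7, 0.5, 1.7]
finger_gap: 0.0002
```

```bash
python3 -c "from h import *;st()"
```

```text
t 3.4 cons [-47.    0.8 113.3] toolx hdg 97.99 tz [-0.  0. -1.] Fcons [-0.61  0.56  1.74] gap 0.0
```

Call:
{"fn": "servo_tool", "kwargs": {"steps": [-1,0,0.002,0,0,0,0,-1,0,0.004,0,0,0,0,-1,0,0.004,0,0,0,0]}}

```text
clock: 3.7
position: [0.5675, -0.0579, 0.1134]
orientation: [0.656, 0.755, 0.0, 0.0]
ft_force: [-2.0, -0.8, 1.1]
finger_gap: -0.0
```

```bash
python3 -c "from h import *;st()"
```

```text
t 3.7 cons [-42.7   0.4 113.4] toolx hdg 97.97 tz [ 0. -0. -1.] Fcons [-2.07 -0.5   1.12] gap -0.0
```

The middle paddle gives at about 2 N with 7 mm of travel, so it is the tripped one. I'll push it through.

Call:
{"fn": "servo_tool", "kwargs": {"steps": [-1,0,0.01,0,0,0,0,-1,0,0.02,0,0,0,0,-1,0,0.03,0,0,0,0,-1,0,0.039,0,0,0,0,-1,0,0.045,0,0,0,0,-1,0,0.049,0,0,0,0,-1,0,0.051,0,0,0,0,-1,0,0.051,0,0,0,0]}}

```text
clock: 4.5
position: [0.6181, -0.0508, 0.1134]
orientation: [0.656, 0.755, 0.0, 0.0]
ft_force: [0.2, 0.1, 0.0]
finger_gap: 0.0004
```

```bash
python3 -c "from h import *;st()"
```

```text
t 4.5 cons [  8.4   0.5 113.4] toolx hdg 97.98 tz [ 0.001 -0.    -1.   ] Fcons [0.18 0.08 0.03] gap 0.0
```

Call:
{"fn": "servo_tool", "kwargs": {"steps": [-1,0,0.0015,0,0,0,0,-1,0,0.003,0,0,0,0,-1,0,0.003,0,0,0,0]}}

```text
clock: 4.8
position: [0.6208, -0.0504, 0.1134]
orientation: [0.656, 0.755, 0.0, 0.0]
ft_force: [-1.5, -0.9, 1.5]
finger_gap: 0.0
```

```bash
python3 -c "from h import *;st()"
```

```text
t 4.8 cons [ 11.1   0.5 113.4] toolx hdg 97.97 tz [ 0. -0. -1.] Fcons [-1.65 -0.7   1.54] gap 0.0
```

Call:
{"fn": "servo_tool", "kwargs": {"steps": [-1,0,0.001,0,0,0,0,-1,0,0.002,0,0,0,0,-1,0,0.002,0,0,0,0]}}

```text
clock: 5.1
position: [0.6215, -0.0504, 0.1132]
orientation: [0.656, 0.754, -0.001, -0.001]
ft_force: [-6.5, -0.5, 3.9]
finger_gap: -0.0002
```

```bash
python3 -c "from h import *;st()"
```

```text
t 5.1 cons [ 11.8   0.4 113.2] toolx hdg 97.95 tz [-0.003  0.    -1.   ] Fcons [-6.51  0.41  3.87] gap -0.0
```

Call:
{"fn": "servo_tool", "kwargs": {"steps": [-1,0,0.001,0,0,0,0,-1,0,0.001,0,0,0,0,-1,0,-0.004,0,0,0,0,-1,0,-0.009,0,0,0,0,-1,0,-0.009,-0.03,0,0,0,-1,0,-0.009,-0.07,0,0,0,-1,0,-0.009,-0.11,0,0,0]}}

```text
clock: 5.8
position: [0.6135, -0.0513, 0.2246]
orientation: [0.656, 0.755, 0.0, 0.0]
ft_force: [0.7, 0.3, 0.8]
finger_gap: -0.0
```

Call:
{"fn": "servo_tool", "kwargs": {"steps": [-1,-0.03,-0.03,0,0,0,0,-1,-0.065,-0.06,0,0,0,0,-1,-0.1,-0.09,0,0,0,0,-1,-0.14,-0.12,0,0,0,0,-1,-0.185,-0.125,0,0,0,0,-1,-0.23,-0.125,0,0,0,0,-1,-0.25,-0.125,0,0,0,0,-1,-0.25,-0.125,0,0,0,0]}}

```text
clock: 6.6
position: [0.5237, -0.3201, 0.2234]
orientation: [0.658, 0.753, -0.001, 0.001]
ft_force: [0.1, -0.6, -0.4]
finger_gap: -0.0
```

Run:
```python
from h import *
st(); im,d,p=grab('top'); cv2.imwrite('pics/top1.png',cv2.resize(im[90:290,180:500],None,fx=2.4,fy=2.4))
```

```text
t 6.6 cons [-122.5 -253.1  223.4] toolx hdg 97.7 tz [ 0.    -0.002 -1.   ] Fcons [-0.01 -0.57 -0.36] gap -0.0
```

View pics/top1.png

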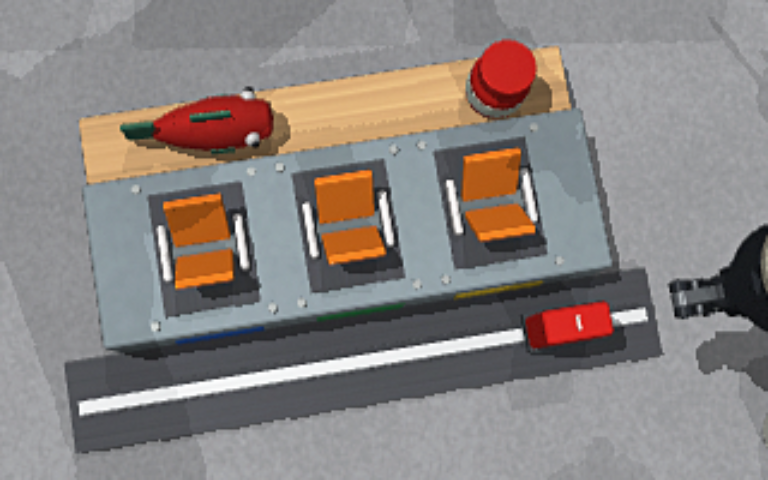

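All three Vs look symmetric, and the crop shows the tag at about (570,323) with the gripper clear of it on the right. Now I'll go down beside the tag and push it left.

Call:
{"fn": "servo_tool", "kwargs": {"steps": [-1,0,0.002,0.04,0,0,0,-1,0,0.002,0.08,0,0,0,-1,0,0.002,0.12,0,0,0,-1,0,0.002,0.158,0,0,0,-1,0,0.002,0.158,0,0,0,-1,0,0.002,0.158,0,0,0]}}

```text
clock: 7.25
position: [0.527, -0.315, 0.0661]
orientation: [0.656, 0.755, 0.0, -0.0]
ft_force: [0.1, -1.0, 1.0]
finger_gap: -0.0
```

Call:
{"fn": "servo_tool", "kwargs": {"steps": [-1,0.015,0,0,0,0,0,-1,0.03,0,0,0,0,0,-1,0.045,0,0,0,0,0,-1,0.06,0,0,0,0,0,-1,0.075,0,0,0,0,0,-1,0.09,0,0,0,0,0,-1,0.1,0,0,0,0,0,-1,0.1,0,0,0,0,0]}}

```text
clock: 8.05
position: [0.5138, -0.2143, 0.0674]
orientation: [0.655, 0.755, 0.001, 0.001]
ft_force: [-0.0, -0.0, 3.2]
finger_gap: 0.0
```

```bash
cat >> h.py <<'E'
def tag():
    im,d,p=grab('top'); P=cloud(d,p); h=cv2.cvtColor(im,cv2.COLOR_BGR2HSV)
    m=(d>0)&((h[...,0]<5)|(h[...,0]>172))&(h[...,1]>150)&(abs(P[...,2]-.11)<.006)
    q=np.array([cons(x) for x in P[m]]); q=q[(q[:,0]<-.09)&(q[:,0]>-.15)]
    print('tag n',len(q),'mean',q.mean(0).round(4),'mid',((q.min(0)+q.max(0))/2).round(4),'size',np.ptp(q,axis=0).round(3)); return im
E
python3 -c "from h import *;st();tag()"
```

```text
t 8.05 cons [-117.7 -146.9   67.4] toolx hdg 98.13 tz [ 0.003  0.001 -1.   ] Fcons [-0.01 -0.04  3.2 ] gap 0.0
tag n 239 mean [-0.1218 -0.0844  0.1091] mid [-0.1199 -0.0948  0.1091] size [0.029 0.059 0.01 ]
```

Call:
{"fn": "servo_tool", "kwargs": {"steps": [-1,0.015,0,0,0,0,0,-1,0.03,0,0,0,0,0,-1,0.045,0,0,0,0,0,-1,0.06,0,0,0,0,0,-1,0.07,0,0,0,0,0,-1,0.078,0,0,0,0,0,-1,0.085,0,0,0,0,0,-1,0.085,0,0,0,0,0]}}

```text
clock: 8.9
position: [0.5019, -0.1306, 0.067]
orientation: [0.655, 0.755, 0.001, 0.001]
ft_force: [0.7, -0.2, 3.8]
finger_gap: -0.0005
```

```bash
python3 -c "from h import *;st();tag()"
```

```text
t 8.9 cons [-117.8  -62.4   67. ] toolx hdg 98.1 tz [ 0.003  0.001 -1.   ] Fcons [ 0.69 -0.34  3.81] gap -0.0
tag n 211 mean [-0.122   0.0031  0.1093] mid [-0.1199 -0.0051  0.1092] size [0.029 0.05  0.009]
```

Call:
{"fn": "servo_tool", "kwargs": {"steps": [-1,0.005,0,0,0,0,0,-1,0.01,0,0,0,0,0,-1,0.01,0,0,0,0,0,-1,-0.01,0,0,0,0,0,-1,-0.04,0,0,0,0,0,-1,-0.04,0,-0.04,0,0,0,-1,-0.06,0,-0.08,0,0,0,-1,-0.1,0,-0.12,0,0,0]}}

```text
clock: 9.75
position: [0.5145, -0.2248, 0.1823]
orientation: [0.655, 0.756, 0.001, -0.001]
ft_force: [1.4, 0.2, 0.4]
finger_gap: 0.0
```

Call:
{"fn": "servo_tool", "kwargs": {"steps": [-1,-0.04,-0.01,-0.03,0,0,0,-1,-0.08,-0.02,-0.06,0,0,0,-1,-0.12,-0.02,-0.08,0,0,0,-1,-0.12,-0.02,-0.08,0,0,0]}}

```text
clock: 10.15
position: [0.5101, -0.3546, 0.264]
orientation: [0.659, 0.752, -0.001, 0.003]
ft_force: [0.2, -0.4, 0.2]
finger_gap: -0.0001
```

Run:
```python
from h import *
st(); im=tag(); cv2.imwrite('pics/top2.png',cv2.resize(im[90:290,180:500],None,fx=2.4,fy=2.4))
```

```text
t 10.15 cons [-140.8 -285.4  264. ] toolx hdg 97.6 tz [ 0.003 -0.005 -1.   ] Fcons [ 0.13 -0.44  0.17] gap -0.0
tag n 401 mean [-0.12    0.0003  0.1093] mid [-0.1199 -0.      0.1089] size [0.029 0.059 0.01 ]
```

View pics/top2.png

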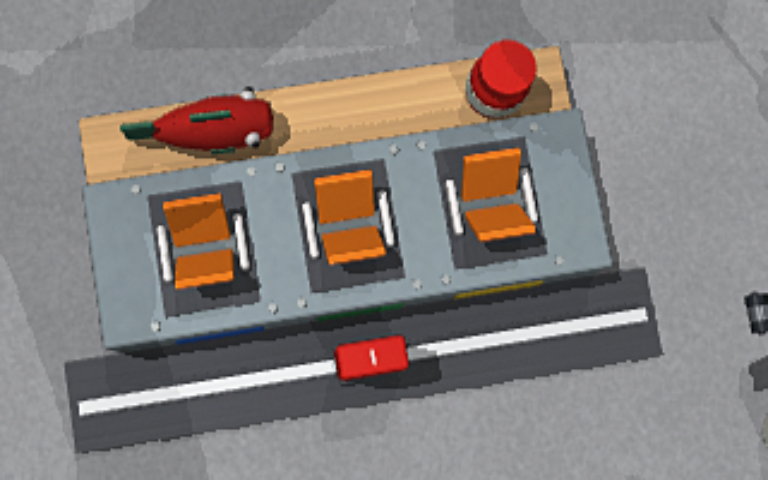

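The tag is at console y = 0 mm, the fish has not moved, all three Vs are symmetric and the arm is clear. Handing in.

```bash
python3 -c "from h import *;print(bot.job_done())"
```

```text
the job is handed in; nothing more can be done
None
```

The tripped switch was the middle one (green plate). I pushed it over to on, slid the red tag in front of it, and handed the job in at about 10 s of the 61 s allowed.

- **Left switch:** it did not give. I stopped at about 21 N, at the expected contact point, so it was already on.
- **Middle switch:** it gave at about 2 N. I pushed it to its stop, which I felt as the force rising to about 6.5 N with the finger face about 23 mm beyond the axle. I then lifted straight out.
- **Right switch:** I did not feel it, because only one switch could be tripped and the middle one had been found.
- **Tag:** the last top-view measurement puts its centre at console y = 0.0 mm, against a tolerance of 25 mm.
- **Final picture:** all three paddle pairs look symmetric, the fish looks unmoved (judged by eye, not measured), and the arm is clear of everything.

None of these checks failed or disagreed. The hand-in gives no verdict, so whether the run passed is not confirmed.

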